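# Set the kiln selector and start

### The arm

A 6-joint arm with a two-finger parallel gripper is mounted at the origin on the work surface; the furniture and walls round the work are solid. World frame = base frame: x ahead of the robot, y to its left, z up, the work surface at z = 0. Lengths are in m, angles in rad, forces in N, time in s.
With the tool pointing down it reaches from about 0.35 to 0.95 m from the base axis. Payload 17.4 kg.
Tool frame: the origin (TCP) lies at the very end of the fingers, on their centre line; the grasp point (between the pads) lies 19 mm behind it (robot.pinch_z is the distance from the TCP to the grasp point, in m); z points along the fingers, y is the direction in which the jaws open and shut (so a half turn about z gives the same grasp; the last joint's range is limited). The gripper opens to 93 mm and grips with 3 to 60 N. Pads are 15 mm wide; open, the fingers measure 128 mm over their backs; the gripper's body (75 mm by 188 mm) begins 65 mm behind the grasp point.
Start: joints at [-1.201, 0.116, 1.442, -0, 1.584, -0.038], TCP at [0.268, -0.62, 0.219] pointing down, gripper open.
Joint ranges: [-2.83, 2.83], [-0.83, 2.19], [0.07, 2.5], [-1.14, 4.28], [0.01, 3], [-2.97, 2.97]. Speed limits (rad/s): [1.89, 1.89, 2.22, 3.14, 3.14, 3.14].

### API

Orientations are given as a unit quaternion [w, x, y, z].
In Python, from bench import readout, viewer, ticket, robot gives the robot as it stands.
- The arm moves only by the tool drive_tool, never from a script. Its argument "targets" is a list of rows, each a list of 2 entries, a list of its own where there are three numbers: the shift along the tool's x, y, z normalised to -1 to 1, where 1 is 0.025 m, then the turn, a rotation vector about the tool's x, y, z normalised to -1 to 1, where 1 is 0.12 rad. A call has exactly 5 rows; each row shifts and turns the pose as measured when the row begins, along the tool's axes as they then stand; what a row does not reach is not made up. A row lasts 1/12 s, in which the tool goes at most 41.7 mm and 7.16 degrees, less where a joint would pass 70% of its speed; a pose out of reach is approached as far as the arm can. A call with a number of a shift or a turn outside -1 to 1 is refused whole. A call with a gripper value outside its range is refused whole. "gripper" is the opening, from 0 (shut) to 1 (fully open), set as the call begins (left out, the last holds). The fingers move at their own pace and stop on an object; the grip force is fixed at half the most. Time passes only in rows, so rows that do not move let the fingers close, or fill a call up. It gives the time, the measured TCP pose, the force and the opening at its end, in the units of the state.
- readout.get_obs(): the state, without advancing time (a new reading comes with each control period).
- viewer.camera(name): name is "scene" or "top" or "wrist"; returns a dict with "color" (420x560x3 uint8, red, green, blue), "fx", "fy", "cx", "cy" (pixels), "eye" and "rotation" of the camera in the world. Camera axes: x right, y up, looking along -z (the intrinsics and any distortion apply to the point x, -y, -z); pixel columns grow to the right and rows downward; lengths in m; the calibration is good to about 2 mm. A picture is of the moment at which its call begins. There is no depth.
- ticket.hand_in(): hands the job in, once; it reports no verdict.
The state is a dict: "time": time; "joint_positions": joint angles; "dq": joint speeds; "tau": joint torques, N m; "eef_pos": TCP position; "orientation": TCP orientation; "wrist_force": force on the tool from outside, world axes, zero at the start; "torque": the same for the moment, N m; "width": finger opening in m.
Only numpy, scipy, OpenCV 4.12 (cv2) and the standard library are available. Lean on these libraries where they do the work, as an engineer would, in place of code of your own. Each camera call takes 0.05 s, during which the arm holds its last target. There are 200 camera calls.

### The job

On the kiln's grey control box, push the pointer of the rotary selector clockwise with a fingertip, counting its clicks, until it rests at the fifth of its six marks (counted from the left-hand end, the ring-shaped off mark being the first), without running past it. Then press the large start button fully in and let it spring back. Only push: do not pinch the pointer, leave the small stop button alone, and leave the things on and round the box where they are, none of them moved or picked up.

Things in the scene. Friction and masses are not known exactly. Their poses are not given: they have to be found in the camera images.
- box: Kiln control box: grey housing 120 mm deep (its x), 220 wide (y), 70 high, fixed to the table. Origin: centre of its underside; front (-x) towards the robot, +x away, +y left, +z up. On its flat top panel: the rotary selector in the left half; in the right half the large start button behind, the small stop button in front.
- selector_axis (a point): Point on the selector's vertical turning axis at panel height (box frame: x -2, y 50, z 70 mm); axes as the box. Six dark marks lie flat on the panel 51 mm from it, on the side away from the robot: a ring (off) 75 degrees left of the box's +x, then clockwise five bars, at 45 and 15 degrees left and 15, 45 and 75 degrees right. The fifth mark is the bar at 45 degrees right.
- pointer_nose (a point): Middle of the end face of the pointer's nose, 45 mm from the axis, 20 mm above the panel; moves with it; its +x points along the bar, outward. The selector is a black bar 14 mm thick, 7 to 33 mm above the panel, from 45 mm (nose, white line) to 19 mm behind the axis (tail), on a round hub of radius 21 mm whose top is 7 mm above the panel.
- selector (a joint): Selector angle in rad, growing clockwise seen from above: 0 at the ring mark, 0.524 more at each next mark, 2.094 at the fifth, 2.618 at the sixth; stops 0.06 past the ends. Sprung detents hold it at the marks: pushing it off takes about 0.17 Nm (5 N at 36 mm from the axis); past half way (0.262) it runs on by itself into the next mark. Starts at the first, second or third mark.
- start (a joint): Travel in m of the large start button: 0 out, 0.006 fully in (about 5 N, straight down); a spring returns it. Round grey cap of diameter 32 mm in a black collar of diameter 48 mm that stands 12 mm above the panel.
- start_top (a point): Centre of the top of the start button's cap, 22 mm above the panel when out (box frame: x 22, y -68, z 92 mm); moves with the cap.
- stop (a joint): Travel in m of the small stop button (grey cap of diameter 16 mm in a black collar of diameter 32 mm; box frame: x -36, y -68; top 20 mm above the panel): 0 out, 0.004 fully in. Not to be pressed.
- tile: Loose red-brown clay test tile, 34 x 50 x 8 mm, lying on the panel near its front edge, between selector and stop button; origin: centre of its underside. To be left where it is.
- pot: Loose grey clay pinch pot, 75 x 68 x 44 mm, on the table left of the box; origin: centre of its underside. To be left where it is.
- tape: Loose roll of masking tape lying flat, diameter 96 mm, 25 mm high, on the table right of the box; origin: centre of its underside. To be left where it is.
- stamp: Loose wooden pattern stamp with a knob, 34 x 34 x 58 mm, on the table beside the box, beyond the pot or the tape; origin: centre of its underside. To be left where it is.
- cutter: Loose grey metal ring cutter, diameter 48 mm, 22 mm high, on the table beside the box, beyond the pot or the tape; origin: centre of its underside. To be left where it is.

How it is judged:
By the outcome, as a careful person would: the job done as asked, in the order asked, and still so for the second after the job is handed in, with the robot touching nothing.
It also fails if it takes over 56 s, if anything falls off the work surface, if the arm or the gripper's body presses on something with over 40 N, if the wrist force passes 120 N, or if a joint passes its speed limit or range.

## Working session

There is one attempt and no reset: what is moved stays moved. The work goes in short steps, Python scripts to look and compute and a tool call to move; the robot and the scene stay as the last step left them, time stands still between calls to the robot, and variables do not carry over. Pictures are saved under pics/ and viewed, about 8 in all and at most 12, crops included, and the job is handed in when it is done.

Besides the shell and the picture viewer there is one more tool, called by a JSON object that holds its "fn" and its "kwargs", one argument or row to a line. drive_tool: Moves the arm, as the interface text tells. Its arguments: {"type":"object","properties":{"targets":{"type":"array","items":{"type":"array"}},"gripper":{"type":"number"}},"required":["targets"]}

```bash
mkdir -p pics; ls
python3 - <<'E'
from bench import readout, viewer, robot
import cv2, numpy as np
print(readout.get_obs())
for n in("top","scene"):
    c=viewer.camera(n); cv2.imwrite(f"pics/{n}0.png",c["color"][...,::-1]); np.savez(f"{n}0.npz",**c)
    print({k:v for k,v in c.items() if k!="color"})
E
```

```text
pics
{'time': 0.0, 'joint_positions': array([-1.20075899e+00,  1.16466654e-01,  1.44231864e+00, -2.39744546e-05,
        1.58399010e+00, -3.77702824e-02]), 'dq': array([ 0.00035009, -0.00213301,  0.00187381,  0.0023061 ,  0.00127989,
       -0.00063168]), 'tau': array([ 2.86412796e-04, -7.21262455e+01, -6.22611380e+01,  7.80053227e-02,
        2.37506675e-02, -6.77814660e-05]), 'eef_pos': array([ 0.26762586, -0.61943425,  0.21788507]), 'orientation': array([-5.81248364e-04,  9.79283404e-01,  2.02493615e-01, -1.09616778e-04]), 'wrist_force': array([-0.41340345, -0.16439541, -0.06675182]), 'torque': array([0.02350423, 0.03994583, 0.07607629]), 'width': 0.09273739919802185}
{'fx': 522.4135258145134, 'fy': 522.4135258145134, 'cx': 276.69243867740283, 'cy': 209.04362790988705, 'eye': array([0.22209079, 0.03505587, 1.32085931]), 'rotation': array([ 0.70479504,  0.05876908, -0.06203584, -0.70424549])}
{'fx': 411.9136085554416, 'fy': 411.9136085554416, 'cx': 281.6547693460617, 'cy': 208.43397512114234, 'eye': array([-0.16752905,  0.76496144,  0.82198553]), 'rotation': array([-0.30187176, -0.15240893,  0.41364494,  0.84530635])}
```

View pics/top0.png

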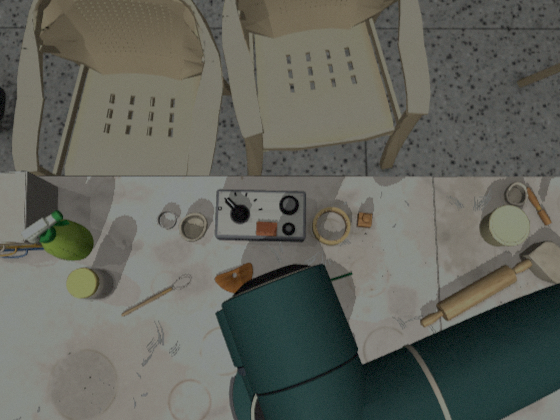

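View pics/scene0.png

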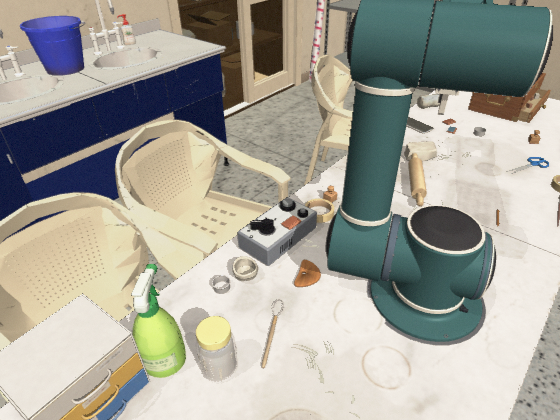

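Top view: box at columns 217–306, rows 190–240; selector hub near (240,213), start button (289,205), stop (288,229). Now a close-up and first fit.

```bash
cat > h.py <<'E'
import numpy as np, cv2
from scipy.spatial.transform import Rotation as R
def rot(q): return R.from_quat(np.roll(q,-1))
def pt(c,u,v,z):
    d=rot(c["rotation"]).apply([(u-c["cx"])/c["fx"],-(v-c["cy"])/c["fy"],-1.])
    e=np.asarray(c["eye"]); return e+d*(z-e[2])/d[2]
def px(c,p):
    q=rot(c["rotation"]).inv().apply(np.asarray(p)-c["eye"])
    return np.array([c["cx"]-c["fx"]*q[0]/q[2], c["cy"]+c["fy"]*q[1]/q[2]])
def toolmove(obs,p):  # shift in tool axes, units of 25 mm
    return rot(obs["orientation"]).inv().apply(np.asarray(p)-obs["eef_pos"])/.025
E
python3 - <<'E'
from h import *
c=dict(np.load("top0.npz"))
im=c["color"][180:250,205:320]
cv2.imwrite("pics/crop.png",cv2.resize(im[...,::-1],None,fx=6.9,fy=6.9,interpolation=cv2.INTER_CUBIC))
hsv=cv2.cvtColor(c["color"],cv2.COLOR_RGB2HSV)
g=c["color"].max(2)
print(g[215,210:312]); print(g[185:246,262])
E
```

```text
[110 109 114 134 139 104  82  87 128 136 135 132 135 134 134 136 134 133
 134 134  80  36  20  20  26  13   7  18  25  21  19   8  15  15  14  16
   2  15  29  55 111 130 133 134 133 132 133 133 133 135 134 134 134 134
 134 134 134 133 137 133 134 133 135 134 135 132 133 133 134 130 133 123
 108 103 101  99  90  81  79  72  75  74  92  95  95  95 100 100  98  98
  98  98  97  76  60  52  88  88  89  93  88  86]
[111 110 112 110 100  75  81 111 132 132 133 134 134 133 133 133 134 135
 134 134 136 136 132 115  98 117 130 129 135 136 134 134 135 125 106 101
  97  95  97  94  95  98 100  98  98  99 107 115 122 123 110  84  90  68
  27  33  76 101  99  96 100]
```

View pics/crop.png

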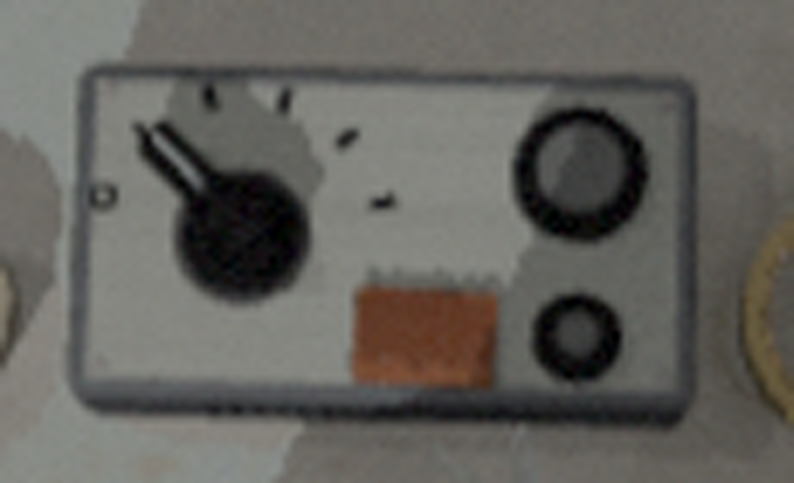

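The crop shows the pointer on mark 2 (nose at about crop (145,130)). The ring is at (103,196), with bars 3–6 at (209,97), (285,100), (347,138) and (382,201). Three clicks are needed. I'll fit the box pose.

```bash
cat > fit.py <<'E'
from h import *
c=dict(np.load("top0.npz"))
a=np.radians([75,15,-15,-45,-75])
B=[(-2+51*np.cos(t),50+51*np.sin(t)) for t in a]+[(22,-68),(-36,-68),(-2,50)]
Z=[70]*5+[82,82,77]
P=[(103,196),(209,97),(285,100),(347,138),(382,201),(581,174),(577,337),(243,236)]
W=np.array([pt(c,(x+.5)/6.9-.5+205,(y+.5)/6.9-.5+180,z/1e3)[:2] for (x,y),z in zip(P,Z)])
B=np.array(B)/1e3
b=B-B.mean(0); w=W-W.mean(0)
th=np.arctan2((b[:,0]*w[:,1]-b[:,1]*w[:,0]).sum(),(b*w).sum())
M=np.array([[np.cos(th),-np.sin(th)],[np.sin(th),np.cos(th)]]); t=W.mean(0)-M@B.mean(0)
print("box",t,"yaw",th,"resid mm",np.round((W-(B@M.T+t))*1e3,1).tolist())
np.savez("box.npz",t=t,M=M)
f=lambda x,y: (M@[x/1e3,y/1e3]+t).round(4)
print("axis",f(-2,50),"start",f(22,-68),"stop",f(-36,-68))
E
python3 fit.py
python3 - <<'E'
from h import *
c=dict(np.load("top0.npz"))
b=np.load("box.npz")
for x,y in [(355,290),(497,290),(490,387),(355,385)]:
    print("tile",((pt(c,x/6.9+204.6,y/6.9+179.6,.078)[:2]-b["t"])@b["M"]*1e3).round())
E
```

```text
box [0.42690714 0.06908561] yaw -0.025577523739386182 resid mm [[-0.0, 0.2], [0.5, 0.4], [0.1, -0.1], [0.2, 0.4], [0.8, 0.5], [-0.6, -0.3], [-0.1, -0.2], [-0.9, -0.8]]
axis [0.4262 0.1191] start [0.4472 0.0005] stop [0.3892 0.002 ]
tile [-21.   9.]
tile [-20. -40.]
tile [-54. -39.]
tile [-54.   8.]
```

Run:
```python
from h import *
c=dict(np.load("top0.npz")); s=dict(np.load("scene0.npz"))
print("table edge x at z0",pt(c,260,176,0))
def tri(a,b):
    D=[(k["eye"],pt(k,*q,0)-k["eye"]) for k,q in((c,a),(s,b))]
    A=sum(np.eye(3)-np.outer(d,d)/(d@d) for _,d in D); y=sum((np.eye(3)-np.outer(d,d)/(d@d))@e for e,d in D)
    return np.linalg.solve(A,y).round(3)
print("arm end L",tri((250,138),(285,188)), "right arm of chair", tri((410,125),(335,60)))
b=np.load("box.npz"); ax=b["M"]@[-.002,.05]+b["t"]; yaw=np.arctan2(b["M"][1,0],b["M"][0,0])
t=np.radians(45)+yaw; u=np.array([np.cos(t),np.sin(t)]); n=np.array([-u[1],u[0]])
print("pre", ax+.04*u+.0245*n, "yaw",np.degrees(t)+90)
from bench import readout
o=readout.get_obs()
print(toolmove(o,[*(ax+.04*u+.0245*n),.2]))
```

```text
table edge x at z0 [0.53718738 0.07230515 0.        ]
arm end L [0.509 0.055 0.175] right arm of chair [ 0.492 -0.216  0.449]
pre [0.43830953 0.16443357] yaw 133.5345158393375
[ 18.70294625 -26.07696453   0.74714602]
```

Run:
```python
from h import *
s=dict(np.load("scene0.npz")); c=dict(np.load("top0.npz"))
a=cv2.resize(s["color"][110:290,100:350,::-1],None,fx=3.2,fy=3.2,interpolation=cv2.INTER_CUBIC)
cv2.imwrite("pics/scrop.png",a)
def tri(a,b):
    D=[(k["eye"],pt(k,*q,0)-k["eye"]) for k,q in((c,a),(s,b))]
    P=[np.eye(3)-np.outer(d,d)/(d@d) for _,d in D]
    x=np.linalg.solve(sum(P),sum(p@e for p,(e,_) in zip(P,D))); return x.round(3),[np.linalg.norm(p@(x-e)).round(3) for p,(e,_) in zip(P,D)]
print(tri((412,125),(287,185)), tri((425,60),(287,185)))
for z in(-.2,0,.1): print(z,px(s,pt(c,258,135,z)),px(s,pt(c,410,130,z)))
```

```text
(array([ 0.744, -0.374, -0.18 ]), [np.float64(0.007), np.float64(0.007)]) (array([ 0.93 , -0.487, -0.29 ]), [np.float64(0.071), np.float64(0.071)])
-0.2 [215.72838326 249.27942763] [291.7159828  190.15210138]
0 [224.41652154 211.70218602] [296.90923609 160.17277768]
0.1 [229.54290724 189.52995211] [300.00000647 142.33055037]
```

View pics/scrop.png

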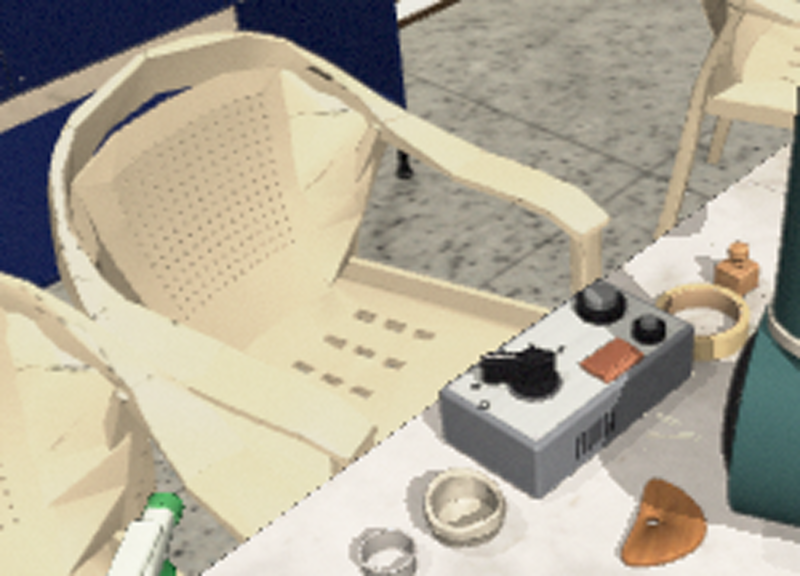

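Crop shows the chair arms end beyond and below the table edge (z ≈ -0.18), so there is no hazard. The pointer clearly aims at the second mark. Moving over now, gripper closing.

{"fn": "drive_tool", "kwargs": {
  "targets": [
    [[0.7, -0.98, 0], [0, 0, 0]],
    [[0.7, -0.98, 0], [0, 0, 0]],
    [[0.7, -0.98, 0], [0, 0, 0]],
    [[0.7, -0.98, 0], [0, 0, 0]],
    [[0.7, -0.98, 0], [0, 0, 0]]
  ],
  "gripper": 0
}}

```text
time: 0.52
eef_pos: [0.2981, -0.4703, 0.2135]
orientation: [-0.003, 0.98, 0.2, -0.001]
wrist_force: [0.2, -0.8, 0.8]
width: 0.0642
```

{"fn": "drive_tool", "kwargs": {
  "targets": [
    [[0.7, -0.98, 0], [0, 0, 0]],
    [[0.7, -0.98, 0], [0, 0, 0]],
    [[0.7, -0.98, 0], [0, 0, 0]],
    [[0.7, -0.98, 0], [0, 0, 0]],
    [[0.7, -0.98, 0], [0, 0, 0]]
  ]
}}

```text
time: 0.93
eef_pos: [0.3302, -0.3156, 0.2123]
orientation: [-0.005, 0.98, 0.199, -0.002]
wrist_force: [-0.2, 0.5, 0.7]
width: 0.0312
```

{"fn": "drive_tool", "kwargs": {
  "targets": [
    [[0.7, -0.98, 0], [0, 0, 0]],
    [[0.7, -0.98, 0], [0, 0, 0]],
    [[0.7, -0.98, 0], [0, 0, 0]],
    [[0.7, -0.98, 0], [0, 0, 0]],
    [[0.7, -0.98, 0], [0, 0, 0]]
  ]
}}

```text
time: 1.35
eef_pos: [0.3622, -0.1613, 0.2123]
orientation: [-0.005, 0.98, 0.198, -0.002]
wrist_force: [0.9, 0.3, 0.4]
width: 0.0009
```

{"fn": "drive_tool", "kwargs": {
  "targets": [
    [[0.7, -0.98, 0], [0, 0, 0]],
    [[0.7, -0.98, 0], [0, 0, 0]],
    [[0.7, -0.98, 0], [0, 0, 0]],
    [[0.7, -0.98, 0], [0, 0, 0]],
    [[0.7, -0.98, 0], [0, 0, 0]]
  ]
}}

```text
time: 1.77
eef_pos: [0.3942, -0.0068, 0.213]
orientation: [-0.005, 0.98, 0.198, -0.001]
wrist_force: [1.6, -0.3, 0.5]
width: 0.0005
```

{"fn": "drive_tool", "kwargs": {
  "targets": [
    [[0.7, -0.98, 0], [0, 0, 0]],
    [[0.7, -0.98, 0], [0, 0, 0]],
    [[0.7, -0.98, 0], [0, 0, 0]],
    [[0.7, -0.98, 0], [0, 0, 0]],
    [[0.7, -0.98, 0], [0, 0, 0]]
  ]
}}

```text
time: 2.18
eef_pos: [0.4264, 0.1485, 0.2138]
orientation: [-0.004, 0.98, 0.198, -0.001]
wrist_force: [0.9, -1.7, -0.1]
width: 0.0007
```

{"fn": "drive_tool", "kwargs": {
  "targets": [
    [[0, 0, 0], [0, 0, -1]],
    [[0, 0, 0], [0, 0, -1]],
    [[0, 0, 0], [0, 0, -1]],
    [[0, 0, 0], [0, 0, -1]],
    [[0, 0, 0], [0, 0, -1]]
  ]
}}

```text
time: 2.6
eef_pos: [0.4258, 0.1551, 0.2116]
orientation: [-0.005, 0.873, 0.487, -0.001]
wrist_force: [-0.2, 0.4, -0.8]
width: 0.0003
```

{"fn": "drive_tool", "kwargs": {
  "targets": [
    [[0, 0, 0], [0, 0, -1]],
    [[0, 0, 0], [0, 0, -1]],
    [[0, 0, 0], [0, 0, -1]],
    [[0, 0, 0], [0, 0, -1]],
    [[0, 0, 0], [0, 0, -1]]
  ]
}}

```text
time: 3.02
eef_pos: [0.425, 0.1552, 0.2101]
orientation: [-0.006, 0.681, 0.732, -0.0]
wrist_force: [0.8, -0.5, 0.6]
width: 0.0004
```

{"fn": "drive_tool", "kwargs": {
  "targets": [
    [[0, 0, 0], [0, 0, -1]],
    [[0, 0, 0], [0, 0, -1]],
    [[0, 0, 0], [0, 0, -1]],
    [[0, 0, 0], [0, 0, -1]],
    [[0, 0, 0], [0, 0, -1]]
  ]
}}

```text
time: 3.43
eef_pos: [0.4243, 0.155, 0.2087]
orientation: [-0.007, 0.423, 0.906, 0.001]
wrist_force: [-0.1, -0.8, 0.1]
width: 0.0006
```

```bash
cat > go.py <<'E'
# python3 go.py x y z yaw_deg : tool-axis shift (25mm units) and turn (0.12 rad units) to a downward pose
from h import *; import sys
from bench import readout
x,y,z,a=map(float,sys.argv[1:5]); o=readout.get_obs(); r=rot(o["orientation"])
T=R.from_matrix(np.array([[1,1,0],[1,-1,0],[0,0,-1]])*0+R.from_euler("z",a,degrees=True).as_matrix()@np.diag([1,-1,-1]))
print("t",o["time"],"pos",o["eef_pos"].round(4),"yaw",np.degrees(np.arctan2(*r.as_matrix()[[1,0],0])).round(1),"F",o["wrist_force"].round(1),"q6",o["joint_positions"][5].round(2))
print("shift",toolmove(o,[x,y,z]).round(2),"turn",((r.inv()*T).as_rotvec()/.12).round(2))
E
sed -i 's/np.array(.*)\*0+//' go.py; python3 go.py .4383 .1644 .12 133.5
```

```text
t 3.4333 pos [0.4243 0.155  0.2087] yaw 129.9 F [-0.1 -0.8  0.1] q6 -0.41
shift [-0.12  0.69  3.54] turn [-0.04 -0.11 -0.53]
```

{"fn": "drive_tool", "kwargs": {
  "targets": [
    [[-0.1, 0.7, 0], [0, -0.1, -0.5]],
    [[0, 0, 0.9], [0, 0, 0]],
    [[0, 0, 0.9], [0, 0, 0]],
    [[0, 0, 0.9], [0, 0, 0]],
    [[0, 0, 0.8], [0, 0, 0]]
  ]
}}

```text
time: 3.85
eef_pos: [0.441, 0.1649, 0.1218]
orientation: [0.001, 0.39, 0.921, 0.0]
wrist_force: [0.1, 0.9, 0.5]
width: 0.0006
```

```bash
python3 go.py .4383 .1644 .087 133.5
python3 - <<'E'
from h import *
from bench import viewer
a=[viewer.camera(n)for n in("top","wrist")]
t=cv2.resize(a[0]["color"][150:280,180:340],(480,390),interpolation=cv2.INTER_CUBIC)
w=cv2.resize(a[1]["color"],(520,390))
cv2.imwrite("pics/pre.png",np.hstack([t,w])[:,:,::-1][:, :1000])
i=cv2.imread("pics/pre.png"); cv2.imwrite("pics/pre.png",cv2.resize(i,(800,312)))
E
```

```text
t 3.85 pos [0.441  0.1649 0.1218] yaw 134.1 F [0.1 0.9 0.5] q6 -0.46
shift [ 0.06 -0.09  1.39] turn [0.01 0.02 0.09]
```

View pics/pre.png

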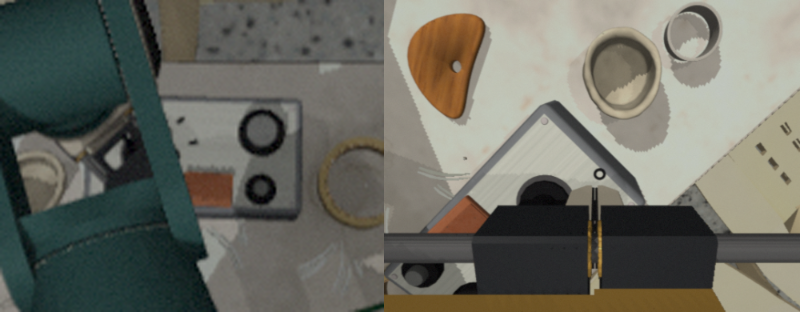

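View: the closed finger hangs beside the pointer (the pointer is behind it). The ring mark is at (600,174) in the wrist half and the path is clear. Descending.

{"fn": "drive_tool", "kwargs": {
  "targets": [
    [[0.06, -0.09, 0.5], [0, 0, 0]],
    [[0, 0, 0.5], [0, 0, 0]],
    [[0, 0, 0.3], [0, 0, 0]],
    [[0, 0, 0], [0, 0, 0]],
    [[0, 0, 0], [0, 0, 0]]
  ]
}}

```text
time: 4.37
eef_pos: [0.4377, 0.1641, 0.0876]
orientation: [0.001, 0.39, 0.921, -0.0]
wrist_force: [-0.3, 0.4, 0.1]
width: 0.0004
```

```bash
cat > arc.py <<'E'
# python3 arc.py deg_left gap : pose whose finger face would touch a bar at deg_left (box frame), gap in mm behind it
import sys,subprocess; from h import *
b=np.load("box.npz"); ax=b["M"]@[-.002,.05]+b["t"]; y=np.arctan2(b["M"][1,0],b["M"][0,0])
d,g=map(float,sys.argv[1:3]); t=np.radians(d)+y; u=np.array([np.cos(t),np.sin(t)]); n=np.array([-u[1],u[0]])
from bench import readout
p=np.array(readout.get_obs()["eef_pos"])[:2]-ax
# current along/offset in frame of the face, using present yaw
X=rot(readout.get_obs()["orientation"]).as_matrix()[:,0][:2]; X/=np.linalg.norm(X)
off=p@X; rad=p@np.array([X[1],-X[0]])
print("now: bar angle if in flush contact", np.degrees(np.arctan2(X[1],X[0])-y).round(1)-90, "face gap to axis-line-7mm [mm]",((off-.0145)*1e3).round(1),"radius",(rad*1e3).round(1))
q=ax+.04*u+(.0145+g/1e3)*n
sys.argv=["go",q[0],q[1],.087,np.degrees(t)+90]; exec(open("go.py").read())
E
python3 arc.py 45 0
```

```text
now: bar angle if in flush contact 45.5 face gap to axis-line-7mm [mm] 9.8 radius 39.6
t 4.3667 pos [0.4377 0.1641 0.0876] yaw 134.1 F [-0.3  0.4  0.1] q6 -0.46
shift [-0.41  0.02  0.03] turn [-0.    0.01  0.08]
```

{"fn": "drive_tool", "kwargs": {
  "targets": [
    [[-0.2, 0, 0], [0, 0, 0]],
    [[-0.2, 0, 0], [0, 0, 0]],
    [[-0.08, 0.03, 0], [0, 0, 0.44]],
    [[-0.08, 0.03, 0], [0, 0, 0.44]],
    [[-0.08, 0.03, 0], [0, 0, 0.44]]
  ]
}}

```text
time: 4.78
eef_pos: [0.4511, 0.1539, 0.089]
orientation: [-0.001, 0.463, 0.886, 0.001]
wrist_force: [-2.3, 2.5, -2.8]
width: 0.0006
```

```bash
python3 arc.py 28 0
```

```text
now: bar angle if in flush contact 36.3 face gap to axis-line-7mm [mm] -0.1 radius 40.3
t 4.7833 pos [0.4511 0.1539 0.089 ] yaw 124.8 F [-2.3  2.5 -2.8] q6 -0.33
shift [-0.23  0.05  0.08] turn [ 0.01 -0.02  1.2 ]
```

{"fn": "drive_tool", "kwargs": {
  "targets": [
    [[-0.08, 0.02, 0.03], [0, 0, 0.4]],
    [[-0.08, 0.02, 0.03], [0, 0, 0.4]],
    [[-0.08, 0.02, 0.02], [0, 0, 0.4]],
    [[0, 0, 0], [0, 0, 0]],
    [[0, 0, 0], [0, 0, 0]]
  ]
}}

```text
time: 5.2
eef_pos: [0.4583, 0.1484, 0.0894]
orientation: [-0.0, 0.53, 0.848, 0.002]
wrist_force: [0.6, 0.4, -0.3]
width: 0.0007
```

```bash
python3 arc.py 15 0
```

```text
now: bar angle if in flush contact 27.400000000000006 face gap to axis-line-7mm [mm] -2.3 radius 41.7
t 5.2 pos [0.4583 0.1484 0.0894] yaw 116.0 F [ 0.6  0.4 -0.3] q6 -0.2
shift [-0.27  0.02  0.1 ] turn [ 0.03 -0.02  1.81]
```

{"fn": "drive_tool", "kwargs": {
  "targets": [
    [[-0.09, 0.01, 0.03], [0, 0, 0.6]],
    [[-0.09, 0.01, 0.03], [0, 0, 0.6]],
    [[-0.09, 0.01, 0.03], [0, 0, 0.6]],
    [[-0.08, 0.02, 0], [0, 0, 0.44]],
    [[-0.08, 0.02, 0], [0, 0, 0.44]]
  ]
}}

```text
time: 5.62
eef_pos: [0.4646, 0.1401, 0.0893]
orientation: [-0.001, 0.66, 0.751, 0.005]
wrist_force: [0.2, 5.0, -3.0]
width: 0.0008
```

```bash
python3 arc.py -2 0
```

```text
now: bar angle if in flush contact 8.900000000000006 face gap to axis-line-7mm [mm] 1.3 radius 40.7
t 5.6167 pos [0.4646 0.1401 0.0893] yaw 97.4 F [ 0.2  5.  -3. ] q6 0.1
shift [-0.37  0.05  0.09] turn [ 0.04 -0.07  1.58]
```

{"fn": "drive_tool", "kwargs": {
  "targets": [
    [[-0.1, 0.01, 0.03], [0, 0, 0.4]],
    [[-0.1, 0.01, 0.03], [0, 0, 0.4]],
    [[-0.1, 0.01, 0.03], [0, 0, 0.4]],
    [[-0.1, 0.01, 0.03], [0, 0, 0.4]],
    [[0, 0, 0], [0, 0, 0]]
  ]
}}

```text
time: 6.03
eef_pos: [0.468, 0.1308, 0.0887]
orientation: [-0.002, 0.73, 0.683, 0.007]
wrist_force: [-0.3, 0.3, 0.7]
width: 0.0003
```

```bash
python3 arc.py -15 0
```

```text
now: bar angle if in flush contact -2.299999999999997 face gap to axis-line-7mm [mm] -0.1 radius 41.0
t 6.0333 pos [0.468  0.1308 0.0887] yaw 86.2 F [-0.3  0.3  0.7] q6 0.28
shift [-0.36  0.05  0.06] turn [ 0.05 -0.12  1.84]
```

{"fn": "drive_tool", "kwargs": {
  "targets": [
    [[-0.12, 0.01, 0.02], [0.02, -0.03, 0.6]],
    [[-0.12, 0.01, 0.02], [0.02, -0.03, 0.6]],
    [[-0.12, 0.01, 0.02], [0, -0.03, 0.6]],
    [[-0.08, 0.01, 0], [0, -0.03, 0.4]],
    [[-0.08, 0.01, 0], [0, 0, 0.4]]
  ]
}}

```text
time: 6.45
eef_pos: [0.4686, 0.1192, 0.0889]
orientation: [0.0, 0.826, 0.563, 0.003]
wrist_force: [2.6, 3.6, -3.9]
width: 0.0001
```

```bash
python3 arc.py -32 0
```

```text
now: bar angle if in flush contact -20.0 face gap to axis-line-7mm [mm] 1.1 radius 39.4
t 6.45 pos [0.4686 0.1192 0.0889] yaw 68.5 F [ 2.6  3.6 -3.9] q6 0.57
shift [-0.39  0.11  0.07] turn [ 0.03 -0.04  1.74]
```

{"fn": "drive_tool", "kwargs": {
  "targets": [
    [[-0.1, 0.03, 0.02], [0, 0, 0.43]],
    [[-0.1, 0.03, 0.02], [0, 0, 0.43]],
    [[-0.1, 0.03, 0.02], [0, 0, 0.43]],
    [[-0.1, 0.03, 0.02], [0, 0, 0.43]],
    [[0, 0, 0], [0, 0, 0]]
  ]
}}

```text
time: 6.87
eef_pos: [0.468, 0.1099, 0.0885]
orientation: [-0.0, 0.879, 0.476, 0.005]
wrist_force: [-0.8, -0.9, -0.1]
width: 0.0006
```

```bash
python3 arc.py -33 0
```

```text
now: bar angle if in flush contact -31.700000000000003 face gap to axis-line-7mm [mm] 0.6 radius 40.1
t 6.8667 pos [0.468  0.1099 0.0885] yaw 56.9 F [-0.8 -0.9 -0.1] q6 0.75
shift [-0.06  0.01  0.06] turn [ 0.03 -0.08  0.19]
```

{"fn": "drive_tool", "kwargs": {
  "targets": [
    [[0.4, 0, 0], [0, 0, 0]],
    [[0, 0, -0.9], [0, 0, 0]],
    [[0, 0, -0.9], [0, 0, 0]],
    [[0, 0, -0.9], [0, 0, 0]],
    [[0, 0, 0], [0, 0, 0]]
  ]
}}

```text
time: 7.28
eef_pos: [0.474, 0.1205, 0.1582]
orientation: [-0.001, 0.875, 0.483, 0.004]
wrist_force: [-0.1, -0.4, 0.5]
width: 0.0008
```

```bash
python3 go.py .4472 .0005 .15 55
```

```text
t 7.2833 pos [0.474  0.1205 0.1582] yaw 57.8 F [-0.1 -0.4  0.5] q6 0.76
shift [-4.64  1.65  0.29] turn [ 0.02 -0.07  0.41]
```

{"fn": "drive_tool", "kwargs": {
  "targets": [
    [[-0.92, 0.33, 0.05], [0, 0, 0]],
    [[-0.92, 0.33, 0.05], [0, 0, 0]],
    [[-0.92, 0.33, 0.05], [0, 0, 0]],
    [[-0.92, 0.33, 0.05], [0, 0, 0]],
    [[-0.92, 0.33, 0.05], [0, 0, 0]]
  ]
}}

```text
time: 7.7
eef_pos: [0.4509, 0.0033, 0.1521]
orientation: [-0.001, 0.87, 0.493, 0.006]
wrist_force: [0.3, 0.6, 0.5]
width: 0.0007
```

{"fn": "drive_tool", "kwargs": {
  "targets": [
    [[0, 0, 0], [0, -0.07, 0]],
    [[0, 0, 0], [0, 0, 0]],
    [[0, 0, 0], [0, 0, 0]],
    [[0, 0, 0], [0, 0, 0]],
    [[0, 0, 0], [0, 0, 0]]
  ]
}}

```text
time: 8.12
eef_pos: [0.4517, 0.0025, 0.1514]
orientation: [0.001, 0.868, 0.496, 0.002]
wrist_force: [0.1, 0.7, -0.2]
width: 0.0004
```

```bash
python3 go.py .4472 .0005 .094 57
python3 - <<'E'
from h import *
from bench import viewer
a=[viewer.camera(n)for n in("top","scene","wrist")]
t=cv2.resize(a[0]["color"][170:260,190:320],(400,277),interpolation=cv2.INTER_CUBIC)
s=cv2.resize(a[1]["color"][180:270,220:350],(400,277),interpolation=cv2.INTER_CUBIC)
w=cv2.resize(a[2]["color"],(400,300))
cv2.imwrite("pics/post.png",np.vstack([np.hstack([t,s]),np.hstack([w,w*0])])[...,::-1])
E
```

```text
t 8.1167 pos [0.4517 0.0025 0.1514] yaw 59.5 F [ 0.1  0.7 -0.2] q6 0.48
shift [-0.17 -0.13  2.29] turn [ 0.04 -0.02  0.36]
```

View pics/post.png

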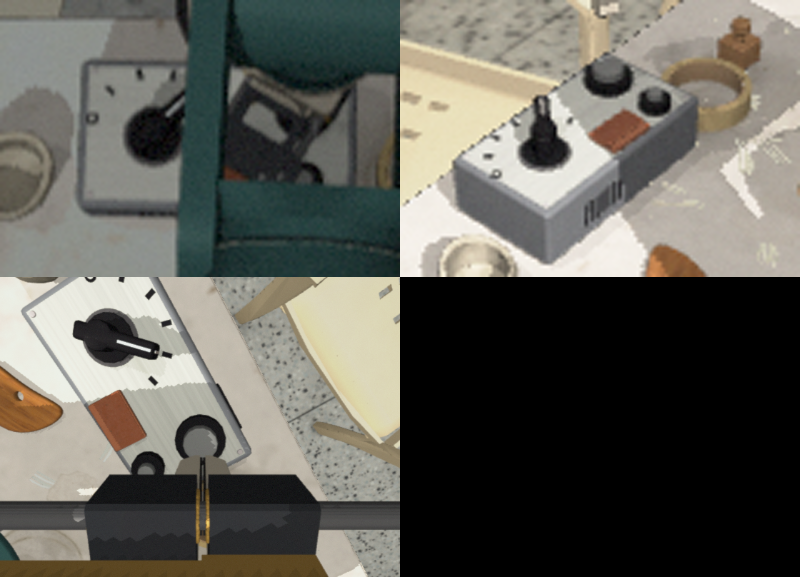

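Wrist view: marks run from the ring (90,278) to the sixth (153,380), and the nose (157,352) points exactly at the fifth (167,354). The tile and neighbouring objects are in place. Next, the start button.

{"fn": "drive_tool", "kwargs": {
  "targets": [
    [[-0.17, -0.13, 0.5], [0, 0, 0]],
    [[0, 0, 0.7], [0, 0, 0]],
    [[0, 0, 0.5], [0, 0, 0]],
    [[0, 0, 0.3], [0, 0, 0]],
    [[0, 0, 0], [0, 0, 0]]
  ]
}}

```text
time: 8.68
eef_pos: [0.4457, 0.0008, 0.0968]
orientation: [0.001, 0.868, 0.497, 0.002]
wrist_force: [-0.3, 0.2, -0.5]
width: 0.0005
```

```bash
python3 go.py .4472 .0005 .086 59.5
```

```text
t 8.6833 pos [0.4457 0.0008 0.0968] yaw 59.6 F [-0.3  0.2 -0.5] q6 0.48
shift [0.02 0.06 0.43] turn [ 0.04 -0.02  0.01]
```

{"fn": "drive_tool", "kwargs": {
  "targets": [
    [[0, 0.05, 0.15], [0, 0, 0]],
    [[0, 0, 0.15], [0, 0, 0]],
    [[0, 0, 0.15], [0, 0, 0]],
    [[0, 0, 0.1], [0, 0, 0]],
    [[0, 0, 0.1], [0, 0, 0]]
  ]
}}

```text
time: 9.1
eef_pos: [0.4474, 0.0001, 0.0857]
orientation: [0.002, 0.868, 0.497, 0.002]
wrist_force: [-25.7, 0.7, 36.8]
width: 0.0003
```

Bottomed out: 37 N at z = 0.0857, which matches full travel. Releasing.

{"fn": "drive_tool", "kwargs": {
  "targets": [
    [[0, 0, -0.3], [0, 0, 0]],
    [[0, 0, -0.5], [0, 0, 0]],
    [[0, 0, -0.9], [0, 0, 0]],
    [[0, 0, -0.9], [0, 0, 0]],
    [[0, 0, -0.9], [0, 0, 0]]
  ]
}}

```text
time: 9.52
eef_pos: [0.4459, 0.0002, 0.1754]
orientation: [0.001, 0.868, 0.497, 0.001]
wrist_force: [0.1, 0.3, 0.4]
width: 0.0004
```

{"fn": "drive_tool", "kwargs": {
  "targets": [
    [[-1, 0, 0], [0, 0, 0]],
    [[-1, 0, 0], [0, 0, 0]],
    [[-1, 0, 0], [0, 0, 0]],
    [[-1, 0, 0], [0, 0, 0]],
    [[-1, 0, 0], [0, 0, 0]]
  ]
}}

```text
time: 9.93
eef_pos: [0.3844, -0.1086, 0.1841]
orientation: [0.004, 0.866, 0.5, 0.006]
wrist_force: [-0.1, 0.4, 0.7]
width: 0.0006
```

{"fn": "drive_tool", "kwargs": {
  "targets": [
    [[-1, 0, 0], [0, 0, 0]],
    [[-1, 0, 0], [0, 0, 0]],
    [[-1, 0, 0], [0, 0, 0]],
    [[0, 0, 0], [0, 0, 0]],
    [[0, 0, 0], [0, 0, 0]]
  ]
}}

```text
time: 10.35
eef_pos: [0.3432, -0.1798, 0.1872]
orientation: [0.007, 0.867, 0.498, 0.007]
wrist_force: [-0.0, 0.1, 0.2]
width: 0.0008
```

Run:
```python
from h import *
from bench import viewer
a=[viewer.camera(n)for n in("top","scene")]
t=cv2.resize(a[0]["color"][170:260,140:390],(800,288),interpolation=cv2.INTER_CUBIC)
s=cv2.resize(a[1]["color"][180:280,200:350],(432,288),interpolation=cv2.INTER_CUBIC)
s0=cv2.resize(np.load("scene0.npz")["color"][180:280,200:350],(368,288),interpolation=cv2.INTER_CUBIC)
cv2.imwrite("pics/end.png",np.vstack([t,np.hstack([s,s0])])[...,::-1])
```

```text
(no output)
```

View pics/end.png

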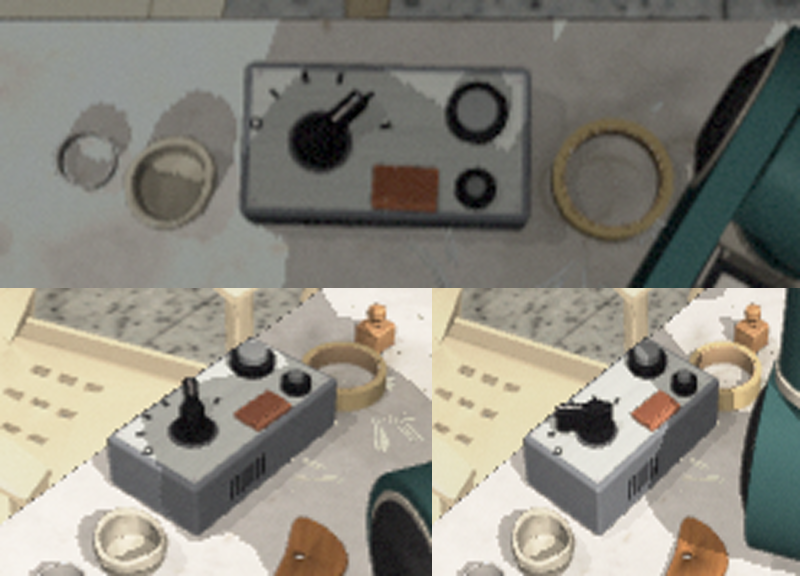

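The top view shows the nose at (365,97) on the fifth mark, with the sixth free at (385,126). Start is out, and nothing has moved. Handing in.

```bash
python3 -c "
from bench import ticket; print(ticket.hand_in())"
```

```text
the job is handed in; nothing more can be done
None
```

I pushed the selector with a closed fingertip three clicks clockwise, from the second mark to the fifth. Then I pressed the start button fully in, released it, and handed in at about 10.5 s, well under the 56 s limit.

- **Selector:** the last top and scene pictures show the pointer on the fifth mark, with the sixth free. The push force dropped to near zero after each click.
- **Start button:** it bottomed out at a TCP height of 0.0857 m, against 0.086 m expected at full travel. The cap looks fully out again in the pictures.
- **Surroundings:** the stop button was never touched. The tile, pot, tape, stamp and cutter look unmoved.
- **Force at the button:** when it bottomed out, the fingertip read 37 N down and 26 N sideways at the wrist. That is firmer than I intended, about 45 N combined. It stays well under the 120 N wrist limit. The 40 N limit is worded for the arm and the gripper's body, so I took it not to cover the fingertip, but I could not check that.

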